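Swap the push-and-turn cap of the oil jug for its pouring spout

TASK

The press needs topping up with oil, so get the blue jug ready to pour. Press its red safety cap down firmly, turn it anticlockwise while pressed, lift it off and set it down right way up in the black drip tray; then set the yellow spout square on the neck, press it down and turn it clockwise until it locks with its nozzle pointing straight away from the jug's handle. Drop or tip neither, and leave the other things on the bench where they are.

Things in the scene. Friction and masses are not known exactly. Their poses are not given: they have to be found in the camera images.
- jug: Blue plastic oil jug, 128 x 88 mm, flat shoulder 118 mm above the bench, fast in a screwed-down steel stand (146 x 104 mm). Origin on the bench under its middle, z up; -x is its front. The round neck stands near the front, its vertical axis through (-30, 0) mm of this frame, the handle behind it. The tall press behind the jug is solid from x = 0.56 m on.
- handle_front (a point): face of the carrying handle nearest the neck, 42 mm behind the neck axis. The handle is 16 mm thick, at x = 11 to 65 mm of the jug and up to z = 163 mm. There is no room for a finger between it and a cap: keep the fingers' closing line at least about 35 degrees off the line from neck to handle through the whole turn.
- jug_neck (a point): point on the neck's axis 144 mm above the bench, at the top of the three hooks round the neck (50 mm across). The rim is 5 mm higher, with a lead-in cone from 40 to 31 mm across. Cap and spout fit alike: three inward lugs, 20 degrees wide, at the skirt's lower edge, 120 degrees apart, one of them on the closure's own -x side.
- jug_valve (a joint): white sprung valve disc (22 mm across) in the neck's mouth; 0 = up, 6 mm above the rim, 0.006 m = pressed level with the rim, where a closure is fully down. Pushes a closure up with 9 N at 0, 14.4 N at 0.006. A locked closure is at 0, skirt edge 10 mm below point jug_neck; it cannot turn unless pressed at least 4.5 mm.
- lock_mark (a point): red mark on the jug's shoulder, 36 mm straight in front of the neck axis (jug's -x): a lug here is locked in its notch (5 degrees play either way; a hard stop on the clockwise side). To lock: press to the bottom (skirt edge 16 mm below jug_neck), turn 60 degrees clockwise from the green mark to the stop, and let it spring up.
- open_mark (a point): green mark on the shoulder, 60 degrees anticlockwise (seen from above) of the red one about the neck axis: a closure goes on and comes off, straight up or down, with a lug at this angle (10 degrees either way, axis within 3 mm). To unlock: press, turn 60 degrees anticlockwise held down, lift. Turning takes under 0.4 N m.
- cap: red ribbed safety cap, round, 60 mm across, 30 mm high, about 45 g, locked on the jug's neck at the start, open at the bottom. Origin on its axis at the lower edge of the skirt, z up out of its lid; a white pointer on the lid runs towards its own -x, above one lug. At the start its yaw equals the jug's.
- spout: yellow pouring spout, about 60 g, standing in the tray open side down, with the cap's ribbed round skirt (60 mm across, 30 mm high; grip it there). A bent nozzle (17 mm thick) leans from its lid towards its own -x; highest point 64 mm. Origin on the axis at the skirt's lower edge, z up. Locked with nozzle away from the handle, its yaw equals the jug's.
- spout_tip (a point): mouth of the spout's nozzle: 42 mm from the spout's axis towards its own -x, 56 mm above the skirt's lower edge
- tray: black shallow drip tray fixed on the bench at the left, 116 mm (its x) by 250 mm (its y), walls 5 mm thick, rim 9 mm high, floor 3 mm above the bench; origin on the bench under its middle. The spout stands somewhere along its length; there is always room for the cap beside it, towards the end that is farther from the spout.
- terminal_bin: clear plastic bin of terminals, 122 x 157 mm, 72 mm high, on the bench at the front right; leave it alone
- oil_bottle: small white oil bottle with red needle spout, 40 mm across, 131 mm high, upright close to the right side of the jug; leave it alone
- tape_black: roll of black tape lying flat behind and to the right of the jug, 59 mm across, 18 mm high; leave it alone
- tin: round white tin with a red lid, 49 mm across, 27 mm high, standing behind the tray; leave it alone
- side_cutters: side cutters with red handles lying to the left of the press, 144 mm long; leave them alone
- the_hand_crimper: hand crimper with orange handles lying at the front left, 196 mm long; leave it alone
- flush_cutters: flush cutters with yellow handles lying at the right, 112 mm long; leave them alone
Mind the look-alikes: they are no part of the job. What is shaped like the cap but turquoise is not meant.

How it is judged:
By the outcome, as a careful person would: the job done as asked, in the order asked, and still so for the second after the job is handed in, with the robot touching nothing.
It also fails if it takes over 67 s, if anything falls off the work surface, if the arm or the gripper's body presses on something with over 40 N, if the wrist force passes 120 N, or if a joint passes its speed limit or range.

ROBOT

A 6-joint arm with a two-finger parallel gripper is mounted at the origin on a cart in front of the work surface, level with it; the furniture and walls round the work are solid. World frame = base frame: x ahead of the robot, y to its left, z up, the work surface at z = 0. Lengths are in m, angles in degrees, forces in N, time in s.
With the tool pointing down it reaches from about 0.25 to 0.725 m from the base axis. Payload 9.7 kg.
Tool frame: the origin (TCP) lies at the very end of the fingers, on their centre line; the grasp point (between the pads) lies 19 mm behind it; z points along the fingers, y is the line along which they close (so a half turn about z gives the same grasp; the last joint's range is limited). The gripper opens to 85 mm and grips with 20 to 120 N. Pads are 22 mm wide; open, the fingers measure 114 mm over their backs; the gripper's body (76 mm by 85 mm) begins 54 mm behind the grasp point. The pads swing forward as they close: fully open they stand 13 mm farther back than shut.
Start: joints at [64.859, 4.979, 10.078, 95.1, 0, 90], TCP at [0.234, 0.498, 0.231] pointing down, gripper open.
Joint ranges: [-179.16, 179.16], [-48.56, 103.87], [-65.8, 70.77], [-126.05, 130.52], [-82.76, 87.17], [-180, 180]. Speed limits (degrees/s): [127.2, 127.2, 147.25, 180, 180, 180].

INTERFACE

Orientations are given as [roll, pitch, yaw] about the fixed x, y, z axes, in that order (R = Rz(yaw) Ry(pitch) Rx(roll)).
In Python, from workcell import bot, viewer, finder gives the robot as it stands. The module is installed in compiled form; this text tells all that it offers.
- The arm moves only by the shell command python3 -m inch 'ROWS' [FORCE]. ROWS is JSON, a list that holds one entry, the list of rows, each a list of 7 numbers: the opening in per cent of the stroke, from 0 (shut) to 100 (fully open), then the shift along the tool's x, y, z in mm, then the turn, a rotation vector about the tool's x, y, z in degrees. In form: [[[grip, tx, ty, tz, ax, ay, az], ...]]. A call has 1 to 8 rows; each row shifts and turns the commanded pose from where the row before left it, along the tool's axes as they then stand; what a row does not reach is not made up. A row lasts 1/8 s, in which the tool goes at most 62.5 mm and 10.7 degrees, less where a joint would pass 70% of its speed; a pose out of reach is approached as far as the arm can. A call with a gripper value outside its range is refused whole. The fingers move at their own pace and stop on an object; FORCE is the grip in N (left out, the last holds). Time passes only in rows, so rows that do not move let the fingers close. It gives the time, the measured TCP pose, the force, the opening and the grip force at its end, in the units of the state.
- bot.get_obs(): the state, without advancing time (a new reading comes with each control period).
- viewer.camera(name): name is "scene" or "top" or "wrist"; returns a dict with "pixels" (384x512x3 uint8, red, green, blue), "vfov" (degrees; the focal length in pixels is half the picture's height over the tangent of half this angle, whatever the lens; pixels are square), "cx", "cy" (the principal point, pixels), "R" (3x3) and "t" (3): a world point X has camera coordinates R X + t. Camera axes: x right, y down, z forward; pixel columns grow to the right and rows downward; lengths in m; the calibration is good to about 2 mm. A picture is of the moment at which its call begins. There is no depth.
- bot.job_done(): hands the job in; it is judged then, once.
Trained networks look in the newest picture that a camera, given by its name, has taken for a name from the list of things; names that differ only in an ending like _2 or _b are one class to them, and where a whole thing is asked for, a point or a joint stands for the part that bears it (a point fixed in the world has none). Each returns a list of dicts, best first, with "conf" (0 to 1); they miss things now and then, are a little off and sometimes report something else, mostly with a low value. They report only what shows in the picture. A call takes as long as a camera call. They do not tell look-alikes from the thing itself.
- finder.outline_of(camera, thing): "pixels" (384x512 bool, what is visible of it) and "extent" ([centre column, centre row, width, height] in pixels, round what is visible of it).
- finder.mark_of(camera, thing): "position" ([column, row] in pixels: a listed point, or the origin of a listed thing).
The state is a dict: "time": time; "q": joint angles; "qd": joint speeds; "joint_efforts": joint torques, N m; "ee_pos": TCP position; "tcp_rot": TCP orientation; "wrist_force": force on the tool from outside, world axes, zero at the start; "torque": the same for the moment, N m; "opening": finger opening in m; "grasp_force": force on a finger pad.
Only numpy, scipy, OpenCV 4.12 (cv2) and the standard library are available. Lean on these libraries where they do the work, as an engineer would, in place of code of your own. Each camera call takes 0.05 s, during which the arm holds its last target. There are 200 camera calls.

## Working session

There is one attempt and no reset: what is moved stays moved. The work goes in short steps, Python scripts to look and compute and a shell command to move; the robot and the scene stay as the last step left them, time stands still between calls to the robot, and variables do not carry over. Pictures are saved under pics/ and viewed, at most 10 in all, crops included, and the job is handed in when it is done.

```bash
mkdir -p pics; cat > h.py <<'E'
import numpy as np, cv2
from workcell import bot, viewer, finder
from scipy.spatial.transform import Rotation as Ro
def ray(c,p):
    f=192/np.tan(np.radians(c['vfov'])/2)
    d=np.array([(p[0]-c['cx'])/f,(p[1]-c['cy'])/f,1.]);R=np.array(c['R']);return -R.T@np.array(c['t']),R.T@d
def onz(c,p,z):
    o,d=ray(c,p);return o+d*(z-o[2])/d[2]
def proj(c,X):
    f=192/np.tan(np.radians(c['vfov'])/2)
    v=np.array(c['R'])@np.array(X)+c['t'];return v[:2]/v[2]*f+[c['cx'],c['cy']]
def tri(obs):
    A=np.zeros((3,3));b=np.zeros(3)
    for c,p in obs:
        o,d=ray(c,p);d=d/np.linalg.norm(d);M=np.eye(3)-np.outer(d,d);A+=M;b+=M@o
    return np.linalg.solve(A,b)
def save(n,im,s=1): cv2.imwrite('pics/'+n+'.png',cv2.resize(im[:,:,::-1],None,fx=s,fy=s,interpolation=cv2.INTER_CUBIC))
E
cat > a.py <<'E'
from h import *
np.set_printoptions(precision=4,suppress=True)
print(bot.get_obs())
for n in ['scene','top','wrist']:
    c=viewer.camera(n);save('a_'+n,c['pixels'],1.5)
    print(n,c['vfov'],np.array(c['R']).round(3).tolist(),np.array(c['t']).round(3))
    for k,z in [('jug',0),('jug_neck',.144),('handle_front',.15),('lock_mark',.118),('open_mark',.118),('cap',.134),('spout',.003),('spout_tip',.059),('tray',0),('oil_bottle',0),('tin',0)]:
        for m in finder.mark_of(n,k)[:2]: print(k,round(m['conf'],2),np.round(m['position'],1),onz(c,m['position'],z))
E
python3 a.py
```

```text
{'time': 0.0, 'q': array([64.8599,  5.0104, 10.0344, 95.0997,  0.0003, 90.0028]), 'qd': array([-0.0669,  0.0379,  0.0823, -0.0238,  0.0395, -0.0568]), 'joint_efforts': array([ -0.0029, -52.0388,  46.4805,   0.0162,  -0.0001,   0.    ]), 'ee_pos': array([0.2336, 0.4977, 0.2306]), 'tcp_rot': array([-179.9244,   -0.0003,  154.8571]), 'wrist_force': array([-0.7286, -0.282 ,  0.2329]), 'torque': array([-0.0119, -0.0047, -0.0602]), 'grasp_force': 0.0, 'opening': 0.08543916338046342}
scene 52.817708619646616 [[0.455, -0.89, 0.023], [-0.408, -0.232, -0.883], [0.791, 0.392, -0.469]] [-0.339  0.323  0.745]
jug 0.74 [291.5 263.2] [ 0.465  -0.2547  0.    ]
jug 0.24 [186.3 210.8] [0.5475 0.1402 0.    ]
jug_neck 0.64 [285.3 219.4] [ 0.4403 -0.238   0.144 ]
handle_front 0.85 [300.4 214.1] [ 0.4717 -0.2643  0.15  ]
lock_mark 0.56 [270.1 228.8] [ 0.4214 -0.2076  0.118 ]
open_mark 0.81 [282.9 232.6] [ 0.4216 -0.2414  0.118 ]
open_mark 0.72 [285.  218.4] [ 0.483  -0.2208  0.118 ]
cap 0.93 [285.  220.9] [ 0.4485 -0.2344  0.134 ]
cap 0.91 [236.2 249.2] [ 0.2914 -0.1861  0.134 ]
spout 0.92 [179.6 223.8] [
[... 638 characters left out ...]
 -0.1987  0.118 ]
open_mark 0.61 [305.7 239.5] [ 0.4522 -0.2356  0.118 ]
open_mark 0.59 [306.9 248.2] [ 0.4273 -0.2376  0.118 ]
cap 0.85 [256.4 240.7] [ 0.4517 -0.094   0.134 ]
cap 0.74 [304.  236.1] [ 0.4604 -0.2293  0.134 ]
spout 0.82 [192.1 237.2] [0.4817 0.1094 0.003 ]
spout 0.65 [307.  230.5] [ 0.4917 -0.2564  0.003 ]
spout_tip 0.74 [384.1 237.6] [ 0.4562 -0.4808  0.059 ]
spout_tip 0.65 [202.5 239.8] [0.4667 0.0687 0.059 ]
tray 0.66 [188.6 237. ] [0.4831 0.121  0.    ]
oil_bottle 0.74 [327.9 255.7] [ 0.4105 -0.3179  0.    ]
tin 0.75 [169.  208.7] [0.5766 0.185  0.    ]
wrist 69.33243218207272 [[0.425, 0.905, 0.001], [0.871, -0.408, 0.274], [0.249, -0.116, -0.962]] [-0.551 -0.036  0.379]
```

View pics/a_top.png

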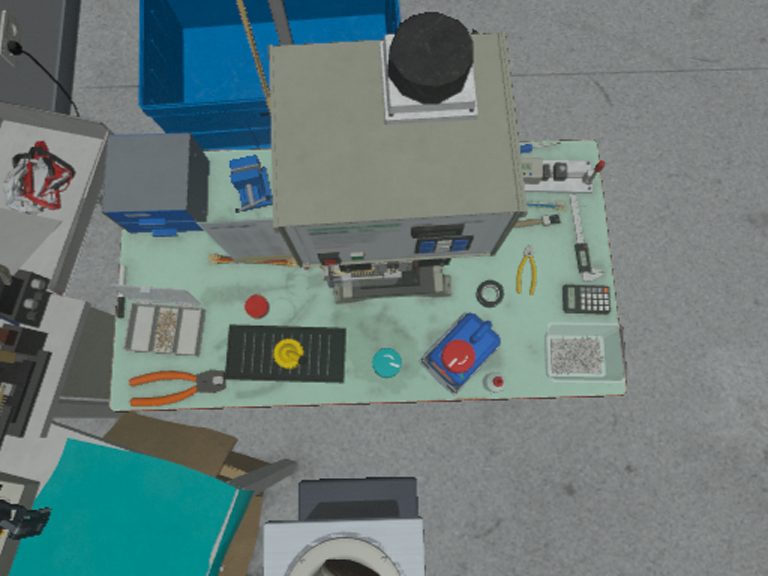

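View pics/a_scene.png

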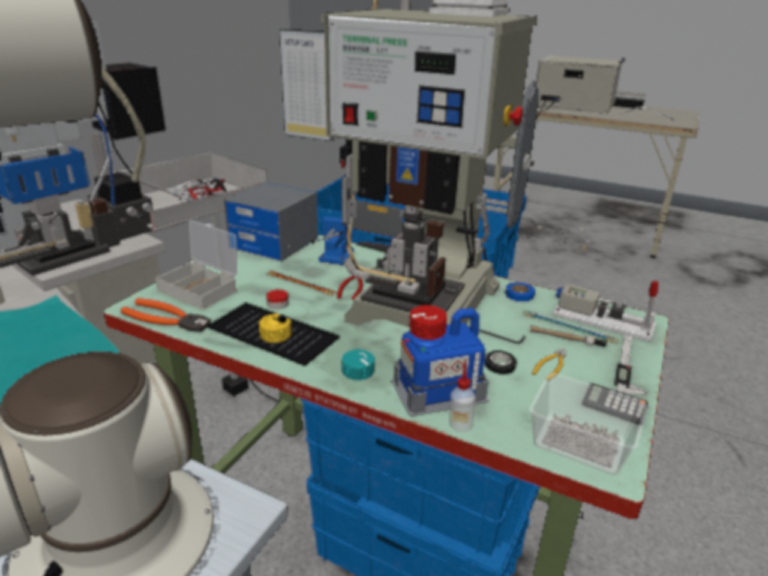

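Look-alikes in the top picture at native pixels: red cap on the jug (304,237), turquoise cap (258,241, not meant), and red tin lid (171,204). The yellow spout in the tray is at (192,235). The jug's handle points back and to the right. I choose the red cap on the jug and will move the wrist camera in to check it.

```bash
M='python3 -m inch'
python3 -m inch '[[[100,-38,-32,-5,0,0,0],[100,-38,-32,-5,0,0,0],[100,-38,-32,-5,0,0,0],[100,-38,-32,-5,0,0,0],[100,-38,-32,-5,0,0,10],[100,-38,-32,-5,0,0,10],[100,-38,-32,-5,0,0,10],[100,-38,-32,-5,0,0,10]]]' 100
python3 -m inch '[[[100,0,0,0,0,0,10],[100,0,0,0,0,0,10],[100,0,0,0,0,0,10],[100,0,0,0,0,0,10],[100,0,0,0,0,0,0],[100,0,0,0,0,0,0]]]'
cat > b.py <<'E'
from h import *
import sys
np.set_printoptions(precision=4,suppress=True)
n=sys.argv[1]
cams={k:viewer.camera(k) for k in ['wrist','scene','top']}
save(n,cams['wrist']['pixels'],1.5)
o=bot.get_obs();print(o['time'],o['ee_pos'],o['tcp_rot'],o['q'])
for k,z in [a.split(':') for a in sys.argv[2:]]:
    z=float(z)
    for cn,c in cams.items():
        for m in finder.mark_of(cn,k)[:2]: print(k,cn,round(m['conf'],2),np.round(m['position'],1),onz(c,m['position'],z))
E
python3 b.py b_tray spout:.003 spout_tip:.059 tray:0 tin:0
```

```text
time: 2.8
ee_pos: [0.3499, 0.1238, 0.2713]
tcp_rot: [180.0, 0.0, 114.5]
wrist_force: [0.9, 0.1, -0.1]
opening: 0.0857
grasp_force: 0.0
time: 3.55
ee_pos: [0.3499, 0.1253, 0.2714]
tcp_rot: [180.0, -0.0, 75.1]
wrist_force: [0.8, -0.7, -0.2]
opening: 0.0856
grasp_force: 0.0
3.7 [0.3499 0.1253 0.2713] [179.996   -0.0001  74.9725] [ 19.7061 -17.876   -6.1492 101.7235  -0.0022 124.7336]
spout scene 0.87 [181.7 221.6] [0.4852 0.1119 0.003 ]
spout top 0.59 [189.8 235.5] [0.4874 0.1167 0.003 ]
spout_tip wrist 0.69 [347.3 184.8] [0.4611 0.0703 0.059 ]
spout_tip scene 0.8 [190.2 212.8] [0.4658 0.0634 0.059 ]
spout_tip scene 0.36 [283.2 218.8] [ 0.567  -0.1836  0.059 ]
spout_tip top 0.58 [202.1 239. ] [0.4691 0.0699 0.059 ]
tray wrist 0.81 [350.5 138.4] [0.493  0.1189 0.    ]
tray scene 0.89 [182.2 222.9] [0.4837 0.1092 0.    ]
tray top 0.76 [187.2 236.3] [0.4854 0.1255 0.    ]
tin wrist 0.59 [417.1  85.3] [0.5957 0.1678 0.    ]
tin wrist 0.58 [449.9 356. ] [ 0.6058 -0.3283  0.    ]
tin scene 0.62 [185.5 205.3] [0.5746 0.1629 0.    ]
tin top 0.6 [171.  206.8] [0.5826 0.1787 0.    ]
tin top 0.35 [291.8 249.4] [ 0.4337 -0.2053  0.    ]
```

View pics/b_tray.png

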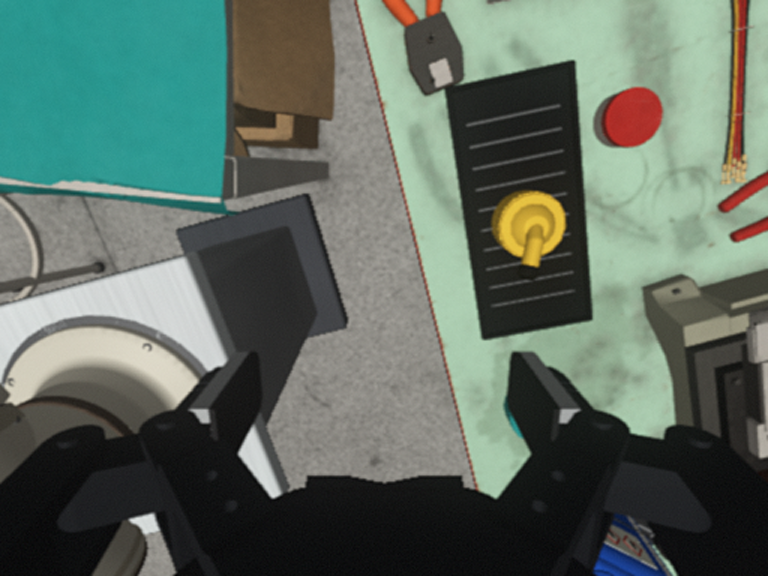

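The picture shows the spout at native (352,149) with its nozzle pointing down the image (world -y and slightly -x). The tray's free half is above it, towards +y. Next I look at the jug.

```bash
cat > c.py <<'E'
from h import *
c=viewer.camera('wrist')
P=np.array([onz(c,np.array(p)/1.5,.009)[:2] for p in [(448,88),(573,62),(591,319),(484,338)]])
print(P.round(4),P.mean(0)); e=(P[0]+P[1]-P[2]-P[3])/2;print('tray len',np.linalg.norm(e),np.degrees(np.arctan2(e[1],e[0]))-90)
h=cv2.cvtColor(c['pixels'],cv2.COLOR_RGB2HSV);m=((h[:,:,0]>18)&(h[:,:,0]<34)&(h[:,:,1]>140)).astype(np.uint8)
m[:, :310]=0;m[:,400:]=0;m[:100]=0;m[190:]=0
ys,xs=np.where(m); print(xs.min(),xs.max(),ys.min(),ys.max())
# skirt: left and right tangents -> centre at mid height
print(onz(c,((xs.min()+xs.max())/2,(ys.min()+ (xs.max()-xs.min())/2)),.025))
E
python3 c.py
python3 -m inch '[[[100,-40,24,-3,0,0,0],[100,-40,24,-3,0,0,0],[100,-40,24,-3,0,0,0],[100,-40,24,-3,0,0,0],[100,-40,24,-3,0,0,0],[100,-40,24,-3,0,0,0],[100,-40,24,-3,0,0,0],[100,-40,24,-3,0,0,0]]]'
python3 -m inch '[[[100,0,0,0,0,0,10],[100,0,0,0,0,0,10],[100,0,0,0,0,0,10],[100,0,0,0,0,0,10],[100,0,0,0,0,0,10],[100,0,0,0,0,0,10],[100,0,0,0,0,0,10],[100,0,0,0,0,0,10]]]' |tail -5
python3 -m inch '[[[100,0,0,0,0,0,10],[100,0,0,0,0,0,10],[100,0,0,0,0,0,10],[100,0,0,0,0,0,10],[100,0,0,0,0,0,10],[100,0,0,0,0,0,10],[100,0,0,0,0,0,10],[100,0,0,0,0,0,10]]]' |tail -5
python3 -m inch '[[[100,0,0,0,0,0,3],[100,0,0,0,0,0,0]]]'
python3 b.py b_jug jug_neck:.144 handle_front:.15 lock_mark:.118 open_mark:.118 cap:.134
```

```text
[[ 0.4412  0.2426]
 [ 0.552   0.2344]
 [ 0.5362 -0.0109]
 [ 0.4247 -0.0029]] [0.48851264 0.11583831]
tray len 0.24593978867802863 -3.7725397944642083
327 377 126 178
[0.48451896 0.10496652 0.025     ]
time: 5.35
ee_pos: [0.4519, -0.2354, 0.2953]
tcp_rot: [180.0, -0.0, 74.8]
wrist_force: [1.2, 0.2, 0.4]
opening: 0.0853
grasp_force: 0.0
ee_pos: [0.4517, -0.2338, 0.2952]
tcp_rot: [-180.0, 0.0, -5.5]
wrist_force: [0.5, 0.8, -0.4]
opening: 0.0856
grasp_force: 0.0
ee_pos: [0.2566, -0.4052, 0.2955]
tcp_rot: [-169.6, 4.9, -63.8]
wrist_force: [0.4, -0.1, 1.0]
opening: 0.0852
grasp_force: 0.0
time: 7.6
ee_pos: [0.2451, -0.4104, 0.2956]
tcp_rot: [-169.2, 5.4, -65.5]
wrist_force: [0.7, -0.1, 0.2]
opening: 0.0854
grasp_force: 0.0
7.75 [ 0.2465 -0.4095  0.2958] [-169.2061    5.3649  -65.3082] [-65.3661   1.8244  13.265  106.8164  10.7885 179.9414]
jug_neck wrist 0.69 [107.8 225.9] [ 0.4183 -0.2266  0.144 ]
jug_neck scene 0.69 [282.8 221.2] [ 0.4299 -0.2359  0.144 ]
jug_neck top 0.82 [305.  237.1] [ 0.4565 -0.2307  0.144 ]
jug_neck top 0.44 [350.6 179.6] [ 0.6188 -0.3725  0.144 ]
handle_front wrist
[... 220 characters left out ...]
.2607  0.15  ]
lock_mark wrist 0.7 [109.5 227.8] [ 0.4299 -0.2002  0.118 ]
lock_mark scene 0.88 [265.7 227.6] [ 0.421  -0.1959  0.118 ]
lock_mark top 0.97 [293.7 246.1] [ 0.4345 -0.2002  0.118 ]
open_mark wrist 0.96 [116.3 213.5] [ 0.4249 -0.2295  0.118 ]
open_mark scene 0.6 [285.  230.7] [ 0.4315 -0.2427  0.118 ]
open_mark top 0.69 [308.1 252. ] [ 0.4165 -0.2404  0.118 ]
cap wrist 0.68 [ 84.4 208.6] [ 0.4618 -0.2266  0.134 ]
cap wrist 0.63 [127.8 234.5] [ 0.3933 -0.219   0.134 ]
cap scene 0.98 [237.2 248.6] [ 0.2943 -0.1869  0.134 ]
cap scene 0.67 [280.7 219.8] [ 0.448  -0.2232  0.134 ]
cap top 0.79 [256.2 238.7] [ 0.4573 -0.0936  0.134 ]
cap top 0.74 [303.4 238.6] [ 0.4534 -0.2272  0.134 ]
```

View pics/b_jug.png

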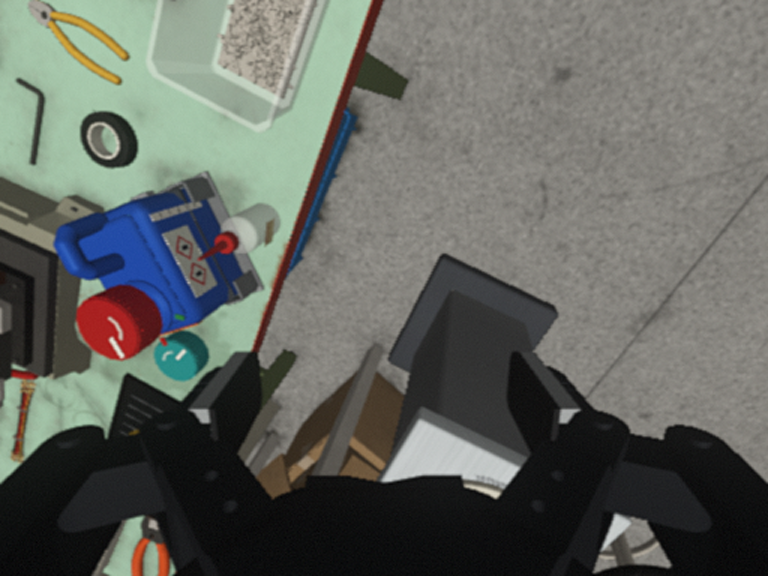

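The last joint hit its limit (the yaw relation is yaw = q1 - q6 + 180), so I use the other half-turn grasp, yaw about 102. The picture shows the red cap at native (80,215) and turquoise at (120,237). The jug handle is behind the cap and its white pointer aims at the red mark.

```bash
cat >> h.py <<'E'
def go(p,yaw,turn_first=True):
    o=bot.get_obs();R0=Ro.from_euler('xyz',o['tcp_rot'],degrees=True);R1=Ro.from_euler('xyz',[180,0,yaw],degrees=True)
    rv=(R0.inv()*R1).as_rotvec(degrees=True);d=np.array(p)-o['ee_pos']
    print('turn',rv.round(2),'| shift mm before turn',(R0.inv().apply(d)*1e3).round(1),'after',(R1.inv().apply(d)*1e3).round(1))
E
python3 -c "
from h import *
go([.445,-.24,.30],100)"
```

```text
turn [  -9.76  -14.6  -165.1 ] | shift mm before turn [ -71.8 -247.2   49.6] after [132.8 226.   -4.3]
```

```bash
python3 -m inch '[[[100,0,0,0,-0.61,-0.91,-10.3],[100,0,0,0,-0.61,-0.91,-10.3],[100,0,0,0,-0.61,-0.91,-10.3],[100,0,0,0,-0.61,-0.91,-10.3],[100,0,0,0,-0.61,-0.91,-10.3],[100,0,0,0,-0.61,-0.91,-10.3],[100,0,0,0,-0.61,-0.91,-10.3],[100,0,0,0,-0.61,-0.91,-10.3]]]' >/dev/null
python3 -m inch '[[[100,0,0,0,-0.61,-0.91,-10.3],[100,0,0,0,-0.61,-0.91,-10.3],[100,0,0,0,-0.61,-0.91,-10.3],[100,0,0,0,-0.61,-0.91,-10.3],[100,0,0,0,-0.61,-0.91,-10.3],[100,0,0,0,-0.61,-0.91,-10.3],[100,0,0,0,-0.61,-0.91,-10.3],[100,0,0,0,-0.61,-0.91,-10.3]]]'
python3 -m inch '[[[100,19,32,-1,0,0,0],[100,19,32,-1,0,0,0],[100,19,32,0,0,0,0],[100,19,32,0,0,0,0],[100,19,32,0,0,0,0],[100,19,32,0,0,0,0],[100,19,32,0,0,0,0],[100,0,0,0,0,0,0]]]'
python3 b.py c_jug jug_neck:.144 handle_front:.15 lock_mark:.118 open_mark:.118 cap:.134
```

```text
time: 10.5
ee_pos: [0.2455, -0.41, 0.2957]
tcp_rot: [180.0, 0.0, 100.0]
wrist_force: [-1.0, 0.6, -0.4]
opening: 0.0856
grasp_force: 0.0
time: 11.5
ee_pos: [0.4451, -0.2398, 0.2972]
tcp_rot: [-180.0, -0.1, 99.9]
wrist_force: [-0.4, 0.2, 0.1]
opening: 0.0852
grasp_force: 0.0
11.65 [ 0.4435 -0.2414  0.2977] [-179.975    -0.0081   99.7001] [-28.5561   0.8572  13.2903 102.4577  -0.0091  51.7438]
jug_neck scene 0.55 [283.6 216.4] [ 0.4509 -0.229   0.144 ]
jug_neck top 0.96 [300.3 240.2] [ 0.4482 -0.217   0.144 ]
jug_neck top 0.74 [292.5 248.4] [ 0.4261 -0.194   0.144 ]
handle_front wrist 0.71 [287.6 204.3] [ 0.4853 -0.2628  0.15  ]
handle_front wrist 0.35 [237.7 294.2] [ 0.4488 -0.3868  0.15  ]
handle_front scene 0.86 [298.7 212.1] [ 0.4785 -0.2572  0.15  ]
handle_front top 0.9 [315.  226.4] [ 0.485  -0.2597  0.15  ]
lock_mark wrist 0.74 [248.7 140.9] [ 0.4312 -0.2051  0.118 ]
lock_mark wrist 0.36 [266.7 168.3] [ 0.4575 -0.2331  0.118 ]
lock_mark scene 0.75 [269.6 227.5] [ 0.426  -0.2041  0.118 ]
lock_mark scene 0.17 [367.  242.4] [ 0.4799 -0.4294  0.118 ]
lock_mark top 0.94 [295.3 247.4] [ 0.4306 -0.2046  0.118 ]
open_mark wrist 0.77 [231.5 170.4] [ 0.4168 -0.2428  0.118 ]
open_mark scene 0.66 [284.  232.8] [ 0.4221 -0.2441  0.118 ]
open_mark top 0.75 [307.5 251.3] [ 0.4185 -0.2388  0.118 ]
cap wrist 0.89 [264.  167.3] [ 0.4531 -0.2294  0.134 ]
cap wrist 0.62 [286.3  59.7] [ 0.4555 -0.1163  0.134 ]
cap scene 0.78 [239.6 249.1] [ 0.2953 -0.1924  0.134 ]
cap scene 0.68 [281.4 221. ] [ 0.4438 -0.2269  0.134 ]
cap top 0.61 [254.9 240.2] [ 0.4532 -0.0898  0.134 ]
cap top 0.49 [306.7 236. ] [ 0.4605 -0.237   0.134 ]
```

View pics/c_jug.png

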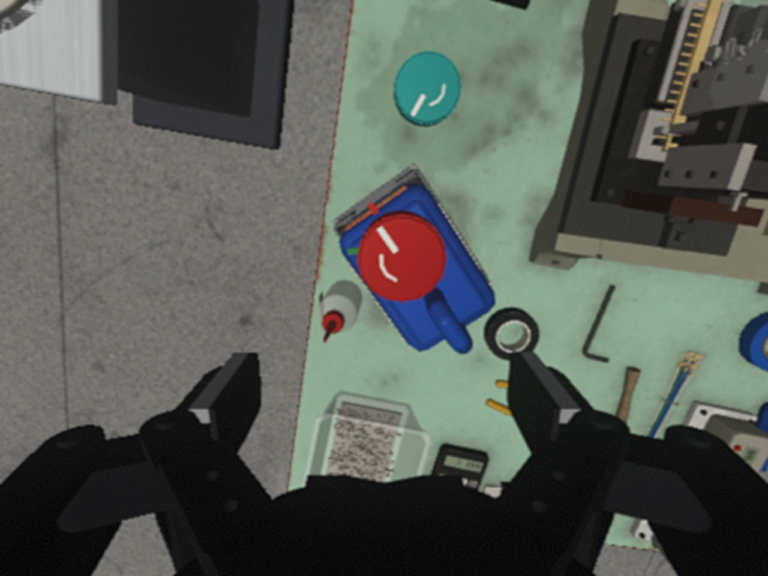

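```bash
cat > d.py <<'E'
from h import *
c=viewer.camera('wrist')
h=cv2.cvtColor(c['pixels'],cv2.COLOR_RGB2HSV).astype(int);m=(((h[:,:,0]<6)|(h[:,:,0]>174))&(h[:,:,1]>170)&(h[:,:,2]>110)).astype(np.uint8)
m=cv2.morphologyEx(m,cv2.MORPH_OPEN,np.ones((5,5)));n,l,s,ce=cv2.connectedComponentsWithStats(m)
i=l[171,280];cs,_=cv2.findContours((l==i).astype(np.uint8),0,2)
hull=cv2.convexHull(max(cs,key=len));(x,y),r=cv2.minEnclosingCircle(hull);print(x,y,r,s[i]);
e=cv2.fitEllipse(hull);print(e)
for z in(.15,.164):
  print(z,onz(c,(x,y),z),onz(c,e[0],z),proj(c,onz(c,(x,y),z)+[0.03,0,0]))
g=onz(c,(x,y),.16);go([g[0],g[1],.2],102)
E
python3 d.py
```

```text
268.89190673828125 170.01351928710938 29.129573822021484 [ 241  142   57   57 2329]
((268.7310791015625, 169.94236755371094), (57.349388122558594, 57.714027404785156), 80.03944396972656)
0.15 [ 0.45669842 -0.22991629  0.15      ] [ 0.45651462 -0.22986902  0.15      ] [296.32278216 174.6375197 ]
0.164 [ 0.45554552 -0.22712275  0.164     ] [ 0.45537055 -0.22707775  0.164     ] [297.69962624 174.86961319]
turn [-0.01 -0.01 -2.29] | shift mm before turn [11.  14.  97.7] after [10.4 14.5 97.7]
```

```bash
python3 -m inch '[[[100,5,7,30,0,0,-2.3],[100,4.6,7.5,40,0,0,0],[100,0,0,40,0,0,0],[100,0,0,27,0,0,0],[100,0,0,15,0,0,0],[100,0,0,12,0,0,0],[100,0,0,0,0,0,0],[80,0,0,0,0,0,0]]]' 20
python3 -m inch '[[[65,0,0,0,0,0,0],[60,0,0,0,0,0,0],[60,0,0,0,0,0,0],[60,0,0,0,0,0,0]]]' 20
python3 b.py d_grip cap:.134; python3 -c "
from h import *
o=bot.get_obs();print(o)"
```

```text
time: 13.45
ee_pos: [0.4567, -0.2292, 0.1347]
tcp_rot: [179.9, 0.0, 102.0]
wrist_force: [-0.5, 1.4, -0.8]
opening: 0.0699
grasp_force: 0.0
time: 13.95
ee_pos: [0.4565, -0.2292, 0.1349]
tcp_rot: [180.0, 0.1, 102.0]
wrist_force: [-2.0, 0.6, 5.7]
opening: 0.0605
grasp_force: 21.7
14.1 [ 0.4565 -0.2292  0.1349] [179.9531   0.0519 101.9963] [-26.6533  -1.301   -7.0214  84.2106  -0.0113  51.3504]
cap wrist 0.81 [293.1  42.7] [ 0.4533 -0.1267  0.134 ]
cap wrist 0.77 [253.3 237.4] [ 0.4556 -0.2288  0.134 ]
cap scene 0.84 [237.3 246.2] [ 0.3021 -0.1829  0.134 ]
cap scene 0.7 [285.8 216.7] [ 0.4674 -0.2285  0.134 ]
cap top 0.8 [257.  241.8] [ 0.4485 -0.0956  0.134 ]
{'time': 14.25, 'q': array([-2.66527062e+01, -1.30270320e+00, -7.02212179e+00,  8.42095206e+01,
       -1.30833042e-02,  5.13520176e+01]), 'qd': array([-0.02477423, -0.14616447, -0.02198373, -0.05752417, -0.07111089,
        0.03926923]), 'joint_efforts': array([ 4.61285021e-01, -4.26807976e+01,  4.50066411e+01, -1.00056220e+00,
        2.81494400e-01, -1.61763467e-02]), 'ee_pos': array([ 0.45649119, -0.22919204,  0.13491   ]), 'tcp_rot': array([1.79952673e+02, 5.45978799e-02, 1.01995245e+02]), 'wrist_force': array([-2.15907782,  0.50483873,  5.9680142 ]), 'torque': array([0.00873336, 0.54843461, 0.02441584]), 'grasp_force': 21.70026677660644, 'opening': 0.06015898466425967}
```

View pics/d_grip.png

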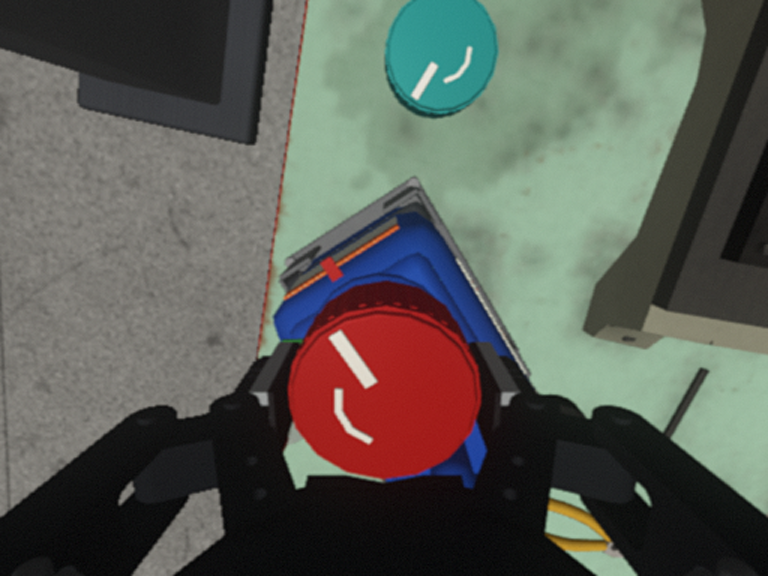

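```bash
cat > e.py <<'E'
from h import *
c=viewer.camera('wrist')
h=cv2.cvtColor(c['pixels'],cv2.COLOR_RGB2HSV).astype(int);m=(((h[:,:,0]<6)|(h[:,:,0]>174))&(h[:,:,1]>150)&(h[:,:,2]>150)).astype(np.uint8)
m[:205]=0
n,l,s,ce=cv2.connectedComponentsWithStats(m);i=l[300,250];cs,_=cv2.findContours((l==i).astype(np.uint8),0,2)
e=cv2.fitEllipse(cv2.convexHull(max(cs,key=len)));print(e,s[i]);print(onz(c,e[0],.164))
f=192/np.tan(np.radians(c['vfov'])/2)
# predicted ellipse for a centre guess
for ctr in [(.4565,-.2292),(.4565,-.2315),(.4565,-.227)]:
    t=np.linspace(0,2*np.pi,60);P=np.array([proj(c,[ctr[0]+.03*np.cos(a),ctr[1]+.03*np.sin(a),.164]) for a in t]).astype(np.float32)
    print(ctr,cv2.fitEllipse(P))
E
python3 e.py
```

```text
((255.0452423095703, 264.0573425292969), (108.1434555053711, 123.50823974609375), 93.44415283203125) [ 193  210  124  109 9632]
[ 0.45643884 -0.22771443  0.164     ]
(0.4565, -0.2292) ((254.49691772460938, 263.21551513671875), (114.13170623779297, 128.72579956054688), 90.21116638183594)
(0.4565, -0.2315) ((253.47914123535156, 267.5091552734375), (113.04658508300781, 128.1141815185547), 90.42911529541016)
(0.4565, -0.227) ((255.47964477539062, 259.06964111328125), (115.18389129638672, 129.31683349609375), 89.98350524902344)
```

```bash
python3 -m inch '[[[40,0,0,0,0,0,0],[40,0,0,0,0,0,0],[40,0,0,2,0,0,0],[40,0,0,2,0,0,0],[40,0,0,1.5,0,0,0],[40,0,0,0,0,0,0]]]' 100
```

```text
time: 15.05
ee_pos: [0.4565, -0.2292, 0.1302]
tcp_rot: [179.9, 0.1, 102.0]
wrist_force: [-4.1, 1.7, 12.8]
opening: 0.058
grasp_force: 105.3
```

```bash
python3 -m inch '[[[40,0,0,1.5,0,0,0],[40,0,0,0.7,0,0,0],[40,0,0,0,0,0,0]]]' 100
python3 -m inch '[[[40,0,0,0,0,0,-4],[40,0,0,0,0,0,-8],[40,0,0,0,0,0,-8],[40,0,0,0,0,0,0]]]'
```

```text
time: 15.42
ee_pos: [0.4566, -0.2292, 0.1299]
tcp_rot: [179.8, 0.1, 102.0]
wrist_force: [-10.4, 4.9, 24.9]
opening: 0.058
grasp_force: 106.9
time: 15.92
ee_pos: [0.4572, -0.2291, 0.1299]
tcp_rot: [179.8, 0.2, 122.1]
wrist_force: [-6.2, 5.2, 24.3]
opening: 0.0578
grasp_force: 106.5
```

```bash
python3 -m inch '[[[40,0,0,0,0,0,-8],[40,0,0,0,0,0,-8],[40,0,0,0,0,0,-8],[40,0,0,0,0,0,-8],[40,0,0,0,0,0,-7],[40,0,0,0,0,0,0],[40,0,0,0,0,0,0]]]'
python3 b.py e_turned cap:.128
```

```text
time: 16.8
ee_pos: [0.4569, -0.2293, 0.1299]
tcp_rot: [-180.0, 0.2, 161.0]
wrist_force: [-8.8, 3.9, 25.3]
opening: 0.058
grasp_force: 106.5
16.95 [ 0.4568 -0.2293  0.1299] [-179.9525    0.2322  161.0145] [-26.6425  -1.3991  -7.674   83.4887  -0.0161  -7.6569]
cap wrist 0.8 [387.2 138.5] [ 0.4269 -0.1461  0.128 ]
cap wrist 0.59 [253.3 237.2] [ 0.4573 -0.23    0.128 ]
cap scene 0.83 [283.5 221.9] [ 0.4513 -0.2296  0.128 ]
cap scene 0.63 [240.9 249.2] [ 0.3034 -0.1912  0.128 ]
cap top 0.7 [257.3 240.8] [ 0.4519 -0.0966  0.128 ]
```

View pics/e_turned.png

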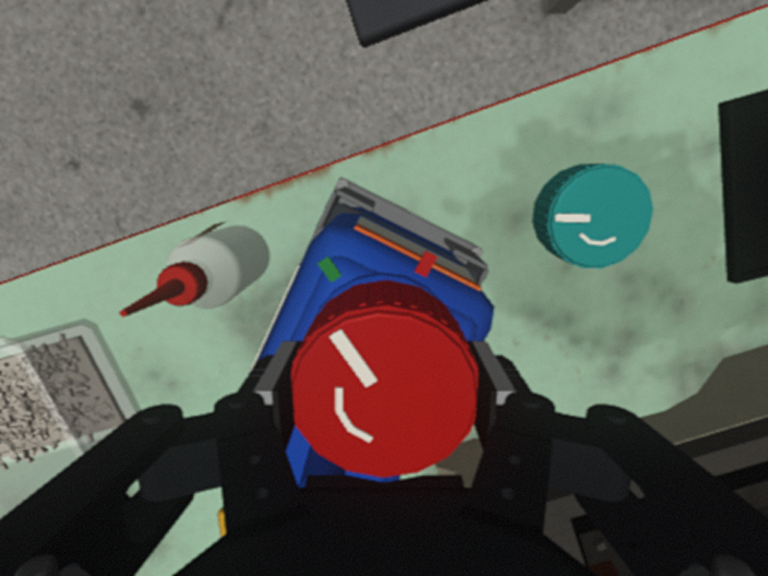

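The pointer now aims at the green mark, so the cap is open. Lifting it straight up.

```bash
python3 -m inch '[[[40,0,0,-5,0,0,0],[40,0,0,-5,0,0,0],[40,0,0,-8,0,0,0],[40,0,0,-12,0,0,0],[40,0,0,-20,0,0,0],[40,0,0,-30,0,0,0],[40,0,0,0,0,0,0]]]'
python3 -m inch '[[[40,0,0,0,0,0,-9],[40,0,0,0,0,0,-9],[40,0,0,0,0,0,-9],[40,0,0,0,0,0,-9],[40,0,0,0,0,0,-9],[40,0,0,0,0,0,-9],[40,0,0,0,0,0,-9],[40,0,0,0,0,0,-9]]]'
python3 -c "
from h import *
go([.4935,.1907,.10],266);go([.4935,.1907,.10],233)"
```

```text
time: 17.98
ee_pos: [0.4572, -0.2294, 0.2087]
tcp_rot: [-180.0, 0.2, 161.0]
wrist_force: [0.1, 0.1, -0.1]
opening: 0.0578
grasp_force: 106.8
time: 18.98
ee_pos: [0.4561, -0.2288, 0.2053]
tcp_rot: [179.9, -0.0, -126.7]
wrist_force: [0.0, 0.6, -0.2]
opening: 0.0579
grasp_force: 106.8
turn [ 7.00e-02  1.00e-02 -3.27e+01] | shift mm before turn [-358.7  220.6  105.5] after [-421.1   -8.   105.3]
turn [ 0.07 -0.01  0.3 ] | shift mm before turn [-358.7  220.6  105.5] after [-357.5  222.7  105.3]
```

```bash
python3 -m inch '[[[40,-30,18,0,0,0,0],[40,-50,31,0,0,0,0],[40,-50,31,0,0,0,0],[40,-50,31,0,0,0,0],[40,-50,31,0,0,0,0],[40,-50,31,0,0,0,0],[40,-50,31,0,0,0,0],[40,-29,17,0,0,0,0]]]'
python3 -m inch '[[[40,0,0,18,0,0,-10],[40,0,0,18,0,0,-10],[40,0,0,18,0,0,-10],[40,0,0,18,0,0,-2.7],[40,0,0,15,0,0,0],[40,0,0,15,0,0,0],[40,0,0,0,0,0,0]]]'
python3 b.py f_place spout:.003 spout_tip:.059 tray:0
python3 -c "
from h import *
go([.4935,.1907,.008],266)
c=viewer.camera('wrist')
x=np.array([np.cos(np.radians(-3.8)),np.sin(np.radians(-3.8))]);y=np.array([-x[1],x[0]])
for k in ['top','scene']:
    c=viewer.camera(k);print([ [round(m['conf'],2)]+list(m['extent']) for m in finder.outline_of(k,'spout')[:2]])
"
```

```text
time: 19.98
ee_pos: [0.4954, 0.1934, 0.2052]
tcp_rot: [179.9, -0.0, -126.9]
wrist_force: [0.1, -1.0, -0.2]
opening: 0.0577
grasp_force: 106.8
time: 20.85
ee_pos: [0.4952, 0.1905, 0.1027]
tcp_rot: [179.9, -0.0, -94.3]
wrist_force: [0.0, -1.1, -1.0]
opening: 0.0581
grasp_force: 106.8
21.0 [0.4961 0.1909 0.1047] [-179.9692    0.031   -94.3171] [ 21.0371   1.8025  -7.2412  80.9151   0.0149 -64.6457]
spout wrist 0.61 [259.6  92.7] [0.486  0.1083 0.003 ]
spout scene 0.59 [180.  221.5] [0.4831 0.1167 0.003 ]
spout_tip wrist 0.9 [291.6  15.9] [0.465  0.0696 0.059 ]
spout_tip wrist 0.24 [154.3 183.2] [0.5647 0.1655 0.059 ]
spout_tip scene 0.68 [190.5 207.4] [0.4912 0.0803 0.059 ]
spout_tip scene 0.26 [111.6 213.7] [0.3535 0.2538 0.059 ]
spout_tip top 0.76 [202.9 236.5] [0.4766 0.0675 0.059 ]
tray scene 0.73 [183.3 221.7] [0.4908 0.1103 0.    ]
tray scene 0.47 [234.5 195.1] [0.7135 0.0579 0.    ]
tray top 0.79 [187.  233.9] [0.4931 0.1262 0.    ]
tray top 0.18 [293.2 249.2] [ 0.4342 -0.2097  0.    ]
turn [ 0.    0.01 -0.3 ] | shift mm before turn [ 0.3  2.4 96.2] after [ 0.3  2.4 96.2]
[[0.74, 192.7, 237.2, 20.8, 18.0]]
[[0.91, 182.6, 219.4, 21.7, 21.6], [0.47, 294.4, 242.4, 63.3, 71.6]]
```

View pics/f_place.png

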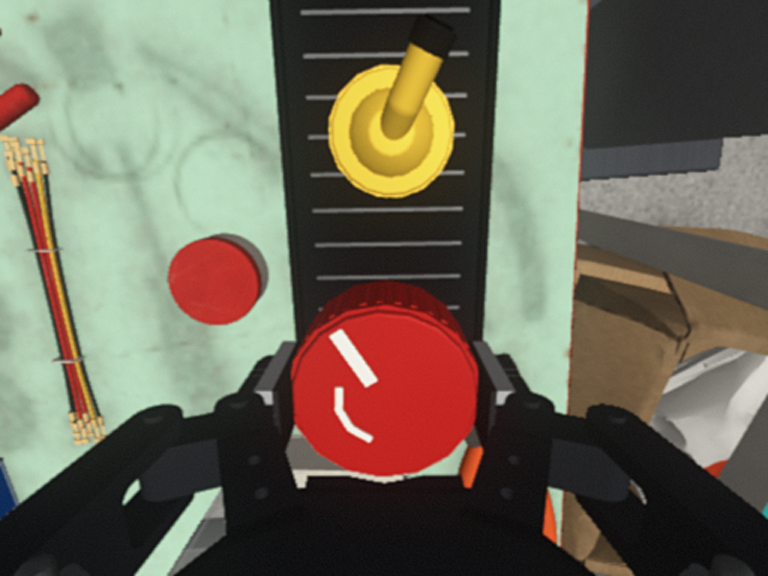

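```bash
python3 -m inch '[[[40,0,1.5,30,0,0,0],[40,0,2,30,0,0,0],[40,0,0,20,0,0,0],[40,0,0,10,0,0,0],[40,0,0,5,0,0,0],[40,0,0,2,0,0,0],[40,0,0,0,0,0,0]]]'
python3 -c "
from h import *
c=viewer.camera('wrist')
h=cv2.cvtColor(c['pixels'],cv2.COLOR_RGB2HSV);print(c['pixels'].shape)
go([.492,.1909,.005],266)"
```

```text
time: 22.58
ee_pos: [0.4926, 0.1912, 0.0076]
tcp_rot: [-180.0, 0.0, -94.3]
wrist_force: [0.1, 0.0, -0.1]
opening: 0.0579
grasp_force: 106.8
(384, 512, 3)
turn [-0.03  0.03 -0.3 ] | shift mm before turn [0.3 0.6 2.6] after [0.3 0.6 2.6]
```

```bash
python3 -m inch '[[[40,0,0,1.5,0,0,0],[40,0,0,1,0,0,0],[40,0,0,0,0,0,0]]]'
```

```text
time: 23.0
ee_pos: [0.4925, 0.1911, 0.0052]
tcp_rot: [-180.0, 0.0, -94.3]
wrist_force: [-1.8, -0.7, 5.2]
opening: 0.0579
grasp_force: 107.2
```

```bash
python3 -m inch '[[[72,0,0,0,0,0,0],[78,0,0,0,0,0,0],[78,0,0,0,0,0,0]]]'
python3 -m inch '[[[78,0,0,-15,0,0,0],[78,0,0,-25,0,0,0],[78,0,0,-40,0,0,0],[78,0,0,-20,0,0,0],[100,0,0,0,0,0,0]]]'
cat > f.py <<'E'
from h import *
import sys
c=viewer.camera('wrist');save(sys.argv[1],c['pixels'],1.5)
h=cv2.cvtColor(c['pixels'],cv2.COLOR_RGB2HSV).astype(int);m=((h[:,:,0]>18)&(h[:,:,0]<34)&(h[:,:,1]>140)).astype(np.uint8)
n,l,s,ce=cv2.connectedComponentsWithStats(m);i=1+np.argmax(s[1:,4]);print(s[i],ce[i])
ys,xs=np.where(l==i)
cs,_=cv2.findContours((l==i).astype(np.uint8),0,2);P=max(cs,key=len)[:,0,:]
from scipy.optimize import least_squares
W=np.array([onz(c,p,.033)[:2] for p in P])
f=lambda q: np.hypot(W[:,0]-q[0],W[:,1]-q[1])-.0295
r=least_squares(f,W.mean(0),loss='soft_l1',f_scale=.0008);print('axis',r.x, 'inl',(abs(f(r.x))<.001).mean())
for t in finder.mark_of('wrist','spout_tip')[:1]:
    p=onz(c,t['position'],.059);d=p[:2]-r.x;print('tip',t['conf'],t['position'],p,np.hypot(*d),'yaw',np.degrees(np.arctan2(-d[1],-d[0])))
print(bot.get_obs()['ee_pos'],bot.get_obs()['tcp_rot'])
E
python3 f.py g_spout
```

```text
time: 23.38
ee_pos: [0.4922, 0.191, 0.0044]
tcp_rot: [180.0, 0.0, -94.3]
wrist_force: [-0.3, 0.2, 0.0]
opening: 0.0665
grasp_force: 0.0
time: 24.0
ee_pos: [0.4934, 0.1915, 0.107]
tcp_rot: [-179.8, 0.1, -94.3]
wrist_force: [-0.1, 0.8, 0.4]
opening: 0.0821
grasp_force: 0.0
[ 217   28   84  103 6204] [259.54206963  83.30722115]
axis [0.48517324 0.10631847] inl 0.32679738562091504
tip 0.61 [287.7, 18.8] [0.46543015 0.07093847 0.059     ] 0.040515856568465805 yaw 60.83719386942741
[0.49218229 0.19101424 0.10431046] [ 1.79980331e+02  6.02254393e-03 -9.42959299e+01]
```

```bash
python3 -m inch '[[[100,42,0,-15,0,0,9],[100,0,0,0,0,0,9],[100,0,0,0,0,0,9],[100,0,0,0,0,0,9],[100,0,0,0,0,0,9],[100,0,0,0,0,0,9.7],[100,0,0,0,0,0,0]]]' >/dev/null
python3 -c "
from h import *
go([.4852,.1063,.12],211)"
```

```text
turn [ 0.04 -0.12  0.06] | shift mm before turn [ 24.9 -34.8  -1.6] after [ 24.9 -34.8  -1.7]
```

```bash
python3 -m inch '[[[100,12,-17,-1,0,0,0],[100,13,-18,0,0,0,0],[100,0,0,0,0,0,0]]]'
python3 f.py h_spout
```

```text
time: 25.35
ee_pos: [0.4854, 0.1054, 0.12]
tcp_rot: [180.0, -0.1, -148.9]
wrist_force: [0.4, 0.7, 0.2]
opening: 0.0855
grasp_force: 0.0
[ 221  154   73   74 3923] [257.35075198 191.50650013]
axis [0.48431426 0.10707252] inl 0.21818181818181817
tip 0.9 [227.1, 158.2] [0.46670815 0.06972743 0.059     ] 0.04128717243733907 yaw 64.7587653446028
[0.48566772 0.10642606 0.12016335] [ 1.79964957e+02 -2.71790083e-02 -1.48901924e+02]
```

View pics/h_spout.png

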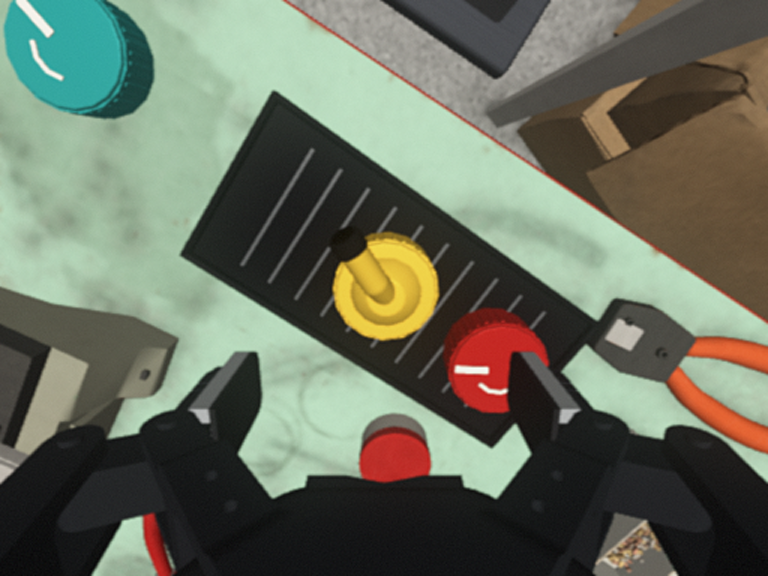

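Tray view: spout at native (257,191) with its nozzle up-left. The cap stands upright in the tray at (331,240) and its pointer is visible. Next I grip the spout skirt.

```bash
python3 -m inch '[[[92,0.6,0.9,30,0,0,0],[92,0,0,30,0,0,0],[92,0,0,25,0,0,0],[92,0,0,15,0,0,0],[92,0,0,10,0,0,0],[92,0,0,4.5,0,0,0],[92,0,0,0,0,0,0]]]'
python3 -m inch '[[[75,0,0,0,0,0,0],[65,0,0,0,0,0,0],[60,0,0,0,0,0,0],[50,0,0,0,0,0,0],[50,0,0,0,0,0,0]]]' 25
python3 -m inch '[[[40,0,0,0,0,0,0],[40,0,0,0,0,0,0],[40,0,0,-2,0,0,0],[40,0,0,-20,0,0,0],[40,0,0,-40,0,0,0],[40,0,0,-60,0,0,0],[40,0,0,-60,0,0,0],[40,0,0,-18,0,0,0]]]' 100
cat > g.py <<'E'
from h import *
import sys
c=viewer.camera('wrist');save(sys.argv[1],c['pixels'],1.5)
h=cv2.cvtColor(c['pixels'],cv2.COLOR_RGB2HSV).astype(int);m=((h[:,:,0]>18)&(h[:,:,0]<34)&(h[:,:,1]>140)).astype(np.uint8)
n,l,s,ce=cv2.connectedComponentsWithStats(m);i=1+np.argmax(s[1:,4]);print(s[i],ce[i])
o=bot.get_obs();R=Ro.from_euler('xyz',o['tcp_rot'],degrees=True)
for dx in (-4,-2,0,2,4):
    t=np.linspace(0,2*np.pi,72);P=np.array([proj(c,o['ee_pos']+R.apply([dx/1e3+.03*np.cos(a),.03*np.sin(a),-.028])) for a in t])
    print(dx,P.min(0),P.max(0))
for t in finder.mark_of('wrist','spout_tip')[:1]:
    p=onz(c,t['position'],o['ee_pos'][2]+.053);d=p-o['ee_pos'];print('tip',t['conf'],t['position'],'tool',R.inv().apply(d),'spout yaw rel tool',np.degrees(np.arctan2(-d[1],-d[0]))-o['tcp_rot'][2])
print(o['ee_pos'],o['tcp_rot'],o['q'])
E
python3 g.py i_grip
```

```text
time: 26.32
ee_pos: [0.485, 0.1069, 0.0063]
tcp_rot: [180.0, 0.0, -149.0]
wrist_force: [-0.8, 0.3, 0.5]
opening: 0.0782
grasp_force: 0.0
time: 26.95
ee_pos: [0.4852, 0.1068, 0.007]
tcp_rot: [-180.0, 0.1, -149.0]
wrist_force: [-0.8, -0.6, 5.4]
opening: 0.0597
grasp_force: 27.0
time: 27.95
ee_pos: [0.4859, 0.107, 0.2102]
tcp_rot: [-179.9, 0.3, -149.0]
wrist_force: [-0.0, 0.1, -1.0]
opening: 0.0576
grasp_force: 106.6
[  194   184   127   138 11761] [258.5996939  252.13927387]
-4 [191.14371114 211.26769443] [318.59331775 323.68209041]
-2 [190.87099027 206.99612025] [318.86005459 320.36393899]
0 [190.59595013 202.68593309] [319.12905831 317.01937259]
2 [190.31856103 198.33660703] [319.40035795 313.64807454]
4 [190.03879273 193.94760652] [319.67398302 310.24972307]
tip 0.63 [195.3, 210.9] tool [ 0.03552878 -0.02050064 -0.05316496] spout yaw rel tool 209.67309524635752
[0.48602958 0.10698436 0.21076296] [-179.90446395    0.31969146 -148.99737088] [ 1.24073985e+01 -2.91406660e+00 -2.14048232e-01  9.23665520e+01
  1.13941318e-02 -1.85949309e+01]
```

View pics/i_grip.png

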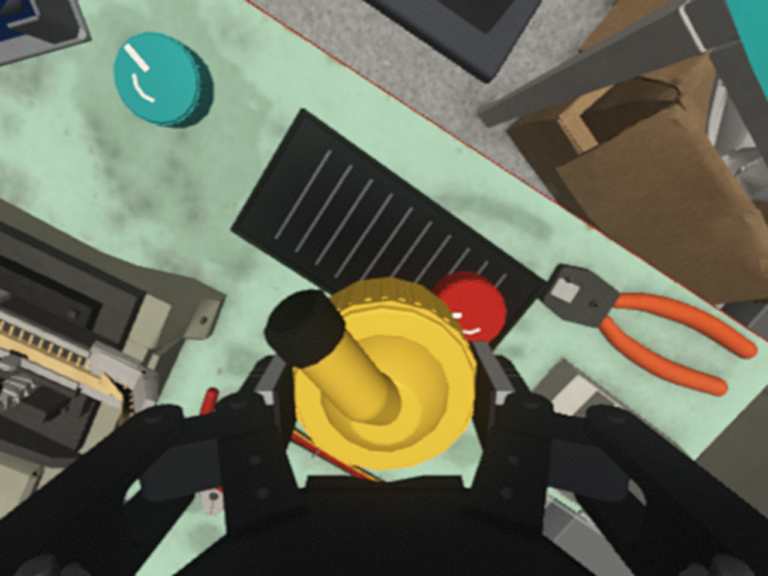

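```bash
python3 - <<'E'
from h import *
c=viewer.camera('wrist');o=bot.get_obs();R=Ro.from_euler('xyz',o['tcp_rot'],degrees=True)
for hgt in(.024,.026,.028):
  for r in(.0285,.0295):
    print(hgt,r,[[int(x) for x in np.r_[P[:,0].min(),P[:,0].max()]]+[round(P[:,1].max(),1)] for dx in (-2,0,2,4) for P in [np.array([proj(c,o['ee_pos']+R.apply([dx/1e3+r*np.cos(a),r*np.sin(a),-hgt])) for a in np.linspace(0,6.28,72)])]])
h=cv2.cvtColor(c['pixels'],cv2.COLOR_RGB2HSV).astype(int);m=((h[:,:,0]>18)&(h[:,:,0]<34)&(h[:,:,1]>140))
ys,xs=np.where(m[:,230:290]);print('bottom',ys.max()); ys,xs=np.where(m[255:275]);print(xs.min(),xs.max())
go([.4568,-.2294,.205],163.5)
E
```

```text
0.024 0.0285 [[197, 313, np.float64(307.6)], [197, 313, np.float64(304.3)], [196, 313, np.float64(301.1)], [196, 314, np.float64(297.8)]]
0.024 0.0295 [[195, 315, np.float64(309.2)], [195, 315, np.float64(306.0)], [194, 315, np.float64(302.7)], [194, 316, np.float64(299.4)]]
0.026 0.0285 [[196, 314, np.float64(310.3)], [196, 314, np.float64(307.0)], [196, 314, np.float64(303.7)], [195, 314, np.float64(300.3)]]
0.026 0.0295 [[194, 316, np.float64(311.9)], [194, 316, np.float64(308.6)], [193, 316, np.float64(305.3)], [193, 317, np.float64(302.0)]]
0.028 0.0285 [[195, 315, np.float64(313.0)], [195, 315, np.float64(309.7)], [195, 315, np.float64(306.4)], [194, 315, np.float64(303.0)]]
0.028 0.0295 [[193, 317, np.float64(314.7)], [193, 317, np.float64(311.4)], [193, 317, np.float64(308.0)], [192, 317, np.float64(304.7)]]
bottom 320
195 324
turn [2.00e-02 6.00e-02 4.75e+01] | shift mm before turn [ 197.5 -273.6    1.2] after [ -68.3 -330.4    1.4]
```

```bash
python3 g.py j_grip
python3 - <<'E'
from h import *
c=viewer.camera('wrist')
h=cv2.cvtColor(c['pixels'],cv2.COLOR_RGB2HSV).astype(int)
for x in (250,258,266): print(x,[tuple(h[y,x]) for y in range(300,324,2)])
E
```

```text
[  194   184   127   136 11742] [258.76060296 251.99940385]
-4 [192.30403491 208.77076231] [318.19051787 320.02366618]
-2 [192.03744298 204.54533244] [318.45475343 316.73825695]
0 [191.76859293 200.28186073] [318.72122652 313.42678651]
2 [191.49745596 195.97983111] [318.98996569 310.08894354]
4 [191.22400276 191.63871813] [319.26099997 306.72441174]
tip 0.85 [195.9, 209.6] tool [ 0.03482378 -0.02085956 -0.05298263] spout yaw rel tool 210.9848541631357
[0.48472178 0.10669582 0.20513887] [ 1.79971161e+02 -4.58977867e-02 -1.48998913e+02] [ 1.24065567e+01 -2.78812425e+00 -7.15881421e-01  9.21249406e+01
  1.26982513e-02 -1.85945246e+01]
250 [(np.int64(22), np.int64(190), np.int64(193)), (np.int64(24), np.int64(183), np.int64(234)), (np.int64(24), np.int64(184), np.int64(232)), (np.int64(24), np.int64(185), np.int64(232)), (np.int64(24), np.int64(184), np.int64(232)), (np.int64(24), np.int64(188), np.int64(231)), (np.int64(23), np.int64(167), np.int64(225)), (np.int64(52), np.int64(40), np.int64(202)), (np.int64(61), np.int64(37), np.int64(201)), (np.int64(61), np.int64(38), np.int64(203))
[... 490 characters left out ...]
, np.int64(203)), (np.int64(61), np.int64(36), np.int64(204)), (np.int64(57), np.int64(38), np.int64(182)), (np.int64(27), np.int64(66), np.int64(35))]
266 [(np.int64(23), np.int64(185), np.int64(232)), (np.int64(24), np.int64(185), np.int64(232)), (np.int64(24), np.int64(185), np.int64(231)), (np.int64(24), np.int64(184), np.int64(232)), (np.int64(24), np.int64(185), np.int64(232)), (np.int64(23), np.int64(188), np.int64(232)), (np.int64(33), np.int64(74), np.int64(202)), (np.int64(64), np.int64(41), np.int64(211)), (np.int64(61), np.int64(36), np.int64(210)), (np.int64(63), np.int64(40), np.int64(205)), (np.int64(49), np.int64(48), np.int64(75)), (np.int64(21), np.int64(88), np.int64(29))]
```

```bash
python3 -m inch '[[[40,15,-20,0,0,0,0],[40,29,-40,0,0,0,0],[40,29,-40,0,0,0,0],[40,29,-40,0,0,0,0],[40,29,-40,0,0,0,0],[40,29,-40,0,0,0,0],[40,25,-35,0,0,0,0],[40,12.5,-18.6,0,0,0,0]]]'
python3 -m inch '[[[40,0,0,0,0,0,9.5],[40,0,0,0,0,0,9.5],[40,0,0,0,0,0,9.5],[40,0,0,0,0,0,9.5],[40,0,0,0,0,0,9.5],[40,0,0,0,0,0,0],[40,0,0,0,0,0,0]]]'
python3 -c "
from h import *
go([.4568,-.2294,.165],163.5)"
```

```text
time: 29.25
ee_pos: [0.4555, -0.2313, 0.2043]
tcp_rot: [179.9, -0.1, -149.1]
wrist_force: [0.3, 1.2, -0.7]
opening: 0.0576
grasp_force: 106.6
time: 30.12
ee_pos: [0.4562, -0.2294, 0.2053]
tcp_rot: [180.0, -0.1, 163.7]
wrist_force: [0.5, 0.6, -1.6]
opening: 0.0576
grasp_force: 106.6
turn [ 0.02 -0.08  0.21] | shift mm before turn [-0.6  0.1 40.3] after [-0.6  0.2 40.3]
```

```bash
python3 -m inch '[[[40,-0.6,0,20,0,0,0],[40,0,0,20,0,0,0],[40,0,0,10,0,0,0],[40,0,0,4,0,0,0],[40,0,0,0,0,0,0]]]'
python3 -m inch '[[[40,0,0,3,0,0,0],[40,0,0,3,0,0,0],[40,0,0,2,0,0,0],[40,0,0,0,0,0,0]]]'
```

```text
time: 30.75
ee_pos: [0.4571, -0.2297, 0.1523]
tcp_rot: [180.0, 0.0, 163.5]
wrist_force: [0.6, -0.5, -0.2]
opening: 0.0576
grasp_force: 106.6
time: 31.25
ee_pos: [0.457, -0.2296, 0.1438]
tcp_rot: [180.0, -0.0, 163.5]
wrist_force: [-0.4, -0.6, -0.9]
opening: 0.0574
grasp_force: 106.6
```

```bash
python3 -m inch '[[[40,0,0,3,0,0,0],[40,0,0,3,0,0,0],[40,0,0,0,0,0,0]]]'
python3 -m inch '[[[40,0,0,2,0,0,0],[40,0,0,2,0,0,0],[40,0,0,0,0,0,0]]]'
```

```text
time: 31.62
ee_pos: [0.4571, -0.2297, 0.1384]
tcp_rot: [-180.0, 0.0, 163.5]
wrist_force: [-0.9, 0.5, 1.6]
opening: 0.0578
grasp_force: 106.9
time: 32.0
ee_pos: [0.4571, -0.2297, 0.1352]
tcp_rot: [-180.0, 0.1, 163.5]
wrist_force: [-4.1, 1.5, 10.5]
opening: 0.0577
grasp_force: 107.7
```

```bash
python3 -m inch '[[[40,0,0,2,0,0,0],[40,0,0,2,0,0,0],[40,0,0,0,0,0,0]]]'
python3 -m inch '[[[40,0,0,1,0,0,0],[40,0,0,0,0,0,0]]]'
```

```text
time: 32.38
ee_pos: [0.4572, -0.2297, 0.1327]
tcp_rot: [-180.0, 0.1, 163.5]
wrist_force: [-7.2, 2.9, 18.5]
opening: 0.0575
grasp_force: 109.0
time: 32.62
ee_pos: [0.4572, -0.2298, 0.1326]
tcp_rot: [-180.0, 0.2, 163.5]
wrist_force: [-9.0, 4.5, 27.7]
opening: 0.0575
grasp_force: 109.8
```

Bottomed out. Now the clockwise turn, az positive.

```bash
python3 -m inch '[[[40,0,0,0,0,0,4],[40,0,0,0,0,0,8],[40,0,0,0,0,0,8],[40,0,0,0,0,0,8],[40,0,0,0,0,0,8],[40,0,0,0,0,0,8],[40,0,0,0,0,0,6],[40,0,0,0,0,0,0]]]'
python3 -c "
from h import *
o=bot.get_obs();print(o['torque'],o['tcp_rot'],o['wrist_force'])"
```

```text
time: 33.62
ee_pos: [0.457, -0.2308, 0.1327]
tcp_rot: [180.0, 0.2, 113.4]
wrist_force: [-12.0, -0.8, 25.2]
opening: 0.0574
grasp_force: 109.6
[-0.11492387  2.2399234  -0.28019909] [179.95031576   0.24405703 113.36133679] [-12.0371257   -0.82388433  25.16477449]
```

```bash
T="from h import *
o=bot.get_obs();print(o['torque'],o['tcp_rot'],o['wrist_force'])"
python3 -m inch '[[[40,0,0,0,0,0,3],[40,0,0,0,0,0,3],[40,0,0,0,0,0,0]]]' >/dev/null; python3 -c "$T"
python3 -m inch '[[[40,0,0,0,0,0,3],[40,0,0,0,0,0,0]]]' >/dev/null; python3 -c "$T"
python3 -m inch '[[[40,0,0,0,0,0,3],[40,0,0,0,0,0,0]]]' >/dev/null; python3 -c "$T"
```

```text
[-0.11218111  2.20330684 -0.08954542] [179.91737881   0.23415762 107.42280631] [-9.73811438 -0.4648692  26.58044082]
[-0.07546871  2.18690359 -0.09921227] [179.90093301   0.2257967  104.42470613] [-10.34727297  -1.03790869  26.96159257]
[-0.25474566  2.4473022   0.24465422] [179.9199088    0.2357003  101.45253647] [-11.25279885  -1.24734659  26.60971774]
```

```bash
T="from h import *
o=bot.get_obs();print(o['torque'],o['tcp_rot'],o['wrist_force'])"
python3 -m inch '[[[40,0,0,0,0,0,2],[40,0,0,0,0,0,0]]]' >/dev/null; python3 -c "$T"
python3 -m inch '[[[40,0,0,0,0,0,2],[40,0,0,0,0,0,0]]]' >/dev/null; python3 -c "$T"
python3 - <<'E'
from h import *
for n in ['wrist','scene','top']:
    c=viewer.camera(n);o=bot.get_obs()
    for k,z in (('spout_tip',.184),('lock_mark',.118)):
        for t in finder.mark_of(n,k)[:1]:
            p=onz(c,t['position'],z);d=p-[.4568,-.230,0];print(n,k,t['conf'],t['position'],p,np.hypot(d[0],d[1]),np.degrees(np.arctan2(d[1],d[0])))
E
```

```text
[-0.3684617   2.75448602  0.93671407] [179.93962161   0.23568515  99.51614864] [-12.12652285  -1.66165384  28.66460777]
[-0.45215842  3.11092227  1.64016727] [179.96674495   0.23998179  97.56938051] [-13.98639266  -2.84943464  27.35003971]
wrist spout_tip 0.72 [195.3, 210.4] [ 0.43097291 -0.19731187  0.184     ] 0.04165995858090792 128.31247828014727
wrist lock_mark 0.61 [217.8, 179.1] [ 0.43074253 -0.20246481  0.118     ] 0.037910132181234776 133.42057560414278
scene spout_tip 0.82 [270.6, 199.6] [ 0.44580406 -0.19444209  0.184     ] 0.03721928784721808 107.18372221987595
scene lock_mark 0.6 [266.6, 227.2] [ 0.4236328  -0.19709951  0.118     ] 0.04671729466094072 135.23130203091773
top lock_mark 0.51 [295.4, 248.4] [ 0.42778672 -0.20474515  0.118     ] 0.03846528001855654 138.96178223998098
```

```bash
T="from h import *
o=bot.get_obs();print(o['torque'],o['tcp_rot'],o['wrist_force'])"
python3 -m inch '[[[40,0,0,0,0,0,-4.5],[40,0,0,-2,0,0,0],[40,0,0,-2,0,0,0],[40,0,0,-2,0,0,0],[40,0,0,-1.5,0,0,0],[40,0,0,0,0,0,0]]]'; python3 -c "$T"
```

```text
time: 36.2
ee_pos: [0.4568, -0.2304, 0.137]
tcp_rot: [-180.0, 0.1, 102.0]
wrist_force: [-4.0, -4.9, 6.5]
opening: 0.0578
grasp_force: 107.2
[-0.82094864  0.85628823  0.17641139] [-1.79961457e+02  8.82438324e-02  1.01983116e+02] [-3.97686772 -4.91441741  6.51154165]
```

Raise a little more to test the lock (expecting a pull), then ease back about 4° to the notch centre.

```bash
T="from h import *
o=bot.get_obs();print(o['torque'],o['tcp_rot'],o['wrist_force'])"
python3 -m inch '[[[40,0,0,-1.5,0,0,0],[40,0,0,-1.5,0,0,0],[40,0,0,0,0,0,0]]]'; python3 -c "$T"
python3 -m inch '[[[40,0,0,1,0,0,-2],[40,0,0,0,0,0,-2],[40,0,0,0,0,0,0]]]'; python3 -c "$T"
```

```text
time: 36.58
ee_pos: [0.4564, -0.2299, 0.1388]
tcp_rot: [-179.9, -0.0, 102.0]
wrist_force: [-3.4, -4.7, -2.7]
opening: 0.0578
grasp_force: 108.5
[-0.84729618  0.78606182  0.15603574] [-1.79885424e+02 -2.09846987e-02  1.01982009e+02] [-3.36178389 -4.65511829 -2.67304366]
time: 36.95
ee_pos: [0.4567, -0.2295, 0.1385]
tcp_rot: [-180.0, -0.0, 106.1]
wrist_force: [-5.0, -1.4, 2.4]
opening: 0.0578
grasp_force: 109.0
[-0.17965669  1.08809129 -0.09290993] [-1.79963358e+02 -3.86596569e-02  1.06053833e+02] [-5.00084342 -1.43571031  2.43802162]
```

```bash
python3 -m inch '[[[40,0,0,-1.5,0,0,0],[40,0,0,-1.5,0,0,0],[40,0,0,0,0,0,0]]]'
python3 -m inch '[[[40,0,0,1,0,0,0],[40,0,0,1,0,0,0],[40,0,0,0,0,0,0]]]'
```

```text
time: 37.33
ee_pos: [0.4566, -0.2294, 0.1391]
tcp_rot: [-179.9, -0.1, 106.0]
wrist_force: [1.5, -3.6, -26.8]
opening: 0.0579
grasp_force: 112.5
time: 37.7
ee_pos: [0.4566, -0.2294, 0.139]
tcp_rot: [-179.9, -0.1, 106.0]
wrist_force: [-2.2, -1.1, -20.0]
opening: 0.0574
grasp_force: 113.1
```

Locked: it holds a 27 N pull. I release and retreat.

```bash
python3 -m inch '[[[40,0,0,1.5,0,0,0],[60,0,0,0,0,0,0],[75,0,0,0,0,0,0],[90,0,0,0,0,0,0],[90,0,0,0,0,0,0]]]'
python3 -m inch '[[[90,0,0,-20,0,0,0],[90,0,0,-40,0,0,0],[90,0,0,-40,0,0,0],[90,0,0,-30,0,0,0],[90,20,0,0,0,0,0],[90,20,0,0,0,0,0],[90,0,0,0,0,0,0],[90,0,0,0,0,0,0]]]'
cat > k.py <<'E'
from h import *
cams={}
for n in ['wrist','scene','top']:
    c=viewer.camera(n);save('z_'+n,c['pixels']);cams[n]=c
    for k,z in (('spout_tip',.19),('lock_mark',.118),('handle_front',.15),('spout',.134),('cap',.003),('tray',0)):
        for t in finder.mark_of(n,k)[:2]: print(n,k,round(t['conf'],2),np.round(t['position'],1),onz(c,t['position'],z).round(4))
    if n=='wrist':
        h=cv2.cvtColor(c['pixels'],cv2.COLOR_RGB2HSV).astype(int);m=((h[:,:,0]>18)&(h[:,:,0]<34)&(h[:,:,1]>140)).astype(np.uint8)
        _,l,s,ce=cv2.connectedComponentsWithStats(m);i=1+np.argmax(s[1:,4]);print(s[i])
        cs,_=cv2.findContours((l==i).astype(np.uint8),0,2);P=max(cs,key=len)[:,0,:];W=np.array([onz(c,p,.164)[:2] for p in P])
        from scipy.optimize import least_squares
        f=lambda q: np.hypot(W[:,0]-q[0],W[:,1]-q[1])-.0295
        print('axis',least_squares(f,[.4565,-.2297],loss='soft_l1',f_scale=.0008).x)
print(bot.get_obs()['ee_pos'])
E
python3 k.py
```

```text
time: 38.33
ee_pos: [0.4579, -0.23, 0.1396]
tcp_rot: [179.9, 0.1, 106.0]
wrist_force: [-0.5, -0.8, -0.0]
opening: 0.0766
grasp_force: 0.0
time: 39.33
ee_pos: [0.4458, -0.1909, 0.2674]
tcp_rot: [-180.0, -0.0, 106.0]
wrist_force: [-0.3, -0.5, 0.8]
opening: 0.0765
grasp_force: 0.0
wrist spout_tip 0.66 [231.3 201.5] [ 0.4276 -0.1996  0.19  ]
wrist lock_mark 0.84 [235.7 182.4] [ 0.4268 -0.2019  0.118 ]
wrist lock_mark 0.71 [252.3 214.5] [ 0.4544 -0.2328  0.118 ]
wrist handle_front 0.58 [274.7 255.1] [ 0.4864 -0.2581  0.15  ]
wrist cap 0.83 [287.8  97.5] [ 0.465  -0.0942  0.003 ]
wrist tray 0.21 [214.  323.4] [ 0.4563 -0.4954  0.    ]
[ 225  191   62   65 2924]
axis [ 0.45684859 -0.22655495]
scene spout_tip 0.7 [271.3 199.7] [ 0.4364 -0.2004  0.19  ]
scene spout_tip 0.35 [332.2 244.5] [ 0.3314 -0.3821  0.19  ]
scene lock_mark 0.97 [267.2 225.5] [ 0.4312 -0.1951  0.118 ]
scene handle_front 0.81 [298.3 213.2] [ 0.4731 -0.2582  0.15  ]
scene handle_front 0.34 [306.2 285.6] [ 0.238  -0.3654  0.15  ]
scene spout 0.56 [282.5 216.2] [ 0.4655 -0.2204  0.134 ]
scene cap 0.68 [162.8 215.9] [0.4833 0.1821 0.003 ]
scene cap 0.6 [239.5 248.4] [ 0.452  -0.1064  0.003 ]
scene tray 0.86 [178.1 222.2] [0.4809 0.1224 0.    ]
top spout_tip 0.46 [383.8 239.9] [ 0.4377 -0.4356  0.19  ]
top spout 0.27 [187.9 236.2] [0.4704 0.0997 0.134 ]
top cap 0.6 [169.3 234. ] [0.4942 0.1819 0.003 ]
top tray 0.81 [188.6 236.4] [0.485 0.121 0.   ]
[ 0.44599887 -0.19123939  0.26797317]
```

```bash
python3 -c "
from workcell import bot
print(bot.job_done())"
```

```text
the job is handed in; nothing more can be done
None
```

The job is handed in at about 39 s of the 67 allowed: the red cap is off and upright in the tray, and the spout is locked on the neck (it held a 27 N pull) with its nozzle measured within about 2° of straight away from the handle.

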